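# Hang the offcuts bin on the bench rack

## Task

Hang the slim steel offcuts bin that stands on the desk by its carrying handle on the free pair of hooks of the bin rack, beside its twin: the handle lies across both hooks, behind their tall upturned tips, and the bin hangs level and at rest. Do not drop it, and leave the other things on the desk where they are.

Things in the scene. Friction and masses are not known exactly. Their poses are not given: they have to be found in the camera images.
- bin: The slim open steel bin to hang, 150 g: box 40 (x) x 100 (y) x 60 (z) mm, wall 3 mm, origin at the centre of its underside. Rigid arch handle of 8 mm round bar: legs at y = +-54 mm, level top bar along y, its centre line at z 108, straight for |y| < 46 mm; clear gap of 44 mm between rim and bar. A half turn about z changes nothing.
- bin_handle (a point): Middle of the handle's top bar, on its centre line: the place to grip it, 108 mm above the bin's underside; axes as the bin's.
- free_hooks: The free pair of hooks (fixed): two 8 mm round prongs at y = +-32 mm, pointing to the robot (-x). Origin midway between them at their bend, 160 mm above the desk; x runs back to the rack. Centre line of each (x, z mm): plate (68, 9), bend (4, 0) and (0, 2), tip (-14, 52). The tips rise higher than the handle's gap: an upright bin cannot pass over them, its top must lean to the rack.
- hook_seat (a point): Where the middle of the handle bar lies when the bin hangs home: 8 mm behind and 9 mm above the origin of free_hooks; the bar may rest farther back along the prongs too.
- used_hooks: The other, equal pair of hooks of the rack (fixed), 154 mm beside the free pair, left or right of it; an equal bin already hangs there, fixed. Origin and axes as for free_hooks.
- rack: The rack (fixed): grey base plate 110 x 270 x 8 mm, two posts at y = +-120 mm and a crossbar 270 mm long whose top is 185 mm above the desk; origin on the desk, in the middle, under the crossbar's front face; the hooks' plates sit on that face at y = +-77 mm.
- mug: Bystander, leave it: dotted white mug, 82x114x91 mm, at the left; origin at its underside.
- multimeter: Bystander, leave it: hand-held multimeter lying flat, 140x68x43 mm, at the right front; origin at its underside.
- marker: Bystander, leave it: marker pen lying across the front of the desk, 135 mm long, 16 mm thick; origin at its underside.
- spool: Bystander, leave it: solder spool standing on the desk in front of the rack, 53 mm across, 32 mm high; origin at its underside.

How it is judged:
By the outcome, as a careful person would: the job done as asked, in the order asked, and still so for the second after the job is handed in, with the robot touching nothing.
It also fails if it takes over 43 s, if anything falls off the work surface, if the arm or the gripper's body presses on something with over 40 N, if the wrist force passes 120 N, or if a joint passes its speed limit or range.

## Robot

A 6-joint arm with a two-finger parallel gripper is mounted at the origin on a cart in front of the work surface, level with it; the furniture and walls round the work are solid. World frame = base frame: x ahead of the robot, y to its left, z up, the work surface at z = 0. Lengths are in m, angles in rad, forces in N, time in s.
With the tool pointing down it reaches from about 0.35 to 0.975 m from the base axis. Payload 7.1 kg.
Tool frame: the origin (TCP) lies midway between the tips of the shut fingers; the grasp point (between the pads) lies 19 mm behind it; z points along the fingers, y is the line along which they close (so a half turn about z gives the same grasp; the last joint's range is limited). The gripper opens to 88 mm and grips with 3 to 60 N. Pads are 20 mm wide; open, the fingers measure 115 mm over their backs; the gripper's body (75 mm by 178 mm) begins 61 mm behind the grasp point.
Start: joints at [-1.35, 0.423, 1.63, -0, 1.089, -0.019], TCP at [0.148, -0.607, 0.223] pointing down, gripper open.
Joint ranges: [-3, 3], [-0.9, 2.11], [0.09, 2.58], [-1.31, 4.45], [0.11, 2.69], [-2.54, 2.54]. Speed limits (rad/s): [2.39, 2.39, 3.01, 3.14, 3.14, 3.14].

## Interface

Orientations are given as a unit quaternion [w, x, y, z].
In Python, from station import move_pose, movel, movej, command_gripper, wait, inverse_kinematics, read_camera, camera_info, MotionError, job_done, get_time, get_joint_pos, get_qvel, get_effort, get_tcp_pos, get_ee_rot, get_ft_force, get_ft_torque, get_grip_width, get_finger_force gives the robot as it stands. Calls block until the motion is done:
- move_pose(position, orientation): joint-space move of the TCP to a pose.
- movel(position, frame=None, v=0.15, until_force=None): straight line of the TCP; frame=None keeps the orientation; v is the mean speed in m/s. With until_force (N) it stops when the force on the tool has changed by that much, and returns True; else False.
- movej(angles): joint-space move.
- command_gripper(opening): opening from 0.0 (shut) to 1.0 (fully open); the grip force is fixed at half the most; returns when the fingers have stopped.
- wait(seconds).
- inverse_kinematics(position, orientation): joint angles nearest the present ones, or None.
- read_camera(name): name is "scene" or "side" or "wrist"; returns the picture (480x640x3 uint8, red, green, blue); there is no depth.
- camera_info(name): a dict with "intrinsics" (3x3 intrinsics, pixels), "dist" ([k1, k2, p1, p2, k3] as OpenCV has them; the pictures are not rectified), "T" (4x4, takes a point from camera to world coordinates); the wrist camera has in their place "tool_from_camera" (4x4, takes a point from camera to tool coordinates, whose origin is the TCP and whose axes are the flange's). Camera axes: x right, y up, looking along -z (the intrinsics and any distortion apply to the point x, -y, -z); pixel columns grow to the right and rows downward; lengths in m; the calibration is good to about 2 mm. A picture is of the moment at which its call begins: read the wrist's pose just before it. camera_info takes no time and is no camera call.
A pose or a line that the arm cannot do raises MotionError and nothing moves.
- job_done(): hands the job in; it is judged then, once.
Readings, each from a call of its own:
- get_time(): time.
- get_joint_pos(): joint angles.
- get_qvel(): joint speeds.
- get_effort(): joint torques, N m.
- get_tcp_pos(): TCP position.
- get_ee_rot(): TCP orientation.
- get_ft_force(): force on the tool from outside, world axes, zero at the start.
- get_ft_torque(): the same for the moment, N m.
- get_grip_width(): opening from 0.0 (shut) to 1.0 (fully open).
- get_finger_force(): force on a finger pad.
Only numpy, scipy, OpenCV 4.12 (cv2) and the standard library are available. Lean on these libraries where they do the work, as an engineer would, in place of code of your own. Each camera call takes 0.05 s, during which the arm holds its last target. There are 200 camera calls.

## Working session

There is one attempt and no reset: what is moved stays moved. The work goes in short steps, each a Python script; the robot and the scene stay as the last script left them, time stands still between calls to the robot, and variables do not carry over. Pictures are saved under pics/ and viewed, at most 10 in all, crops included, and the job is handed in when it is done.

```bash
ls; mkdir -p pics; python3 - <<'E'
from station import *
import cv2,numpy as np
np.set_printoptions(precision=4,suppress=True)
for n in ["scene","side"]:
    im=read_camera(n); cv2.imwrite(f"pics/{n}0.png",im[:,:,::-1]); c=camera_info(n); print(n,c["intrinsics"],c["dist"],c["T"])
print(camera_info("wrist"),get_time(),get_ee_rot())
E
```

```text
pics
scene [[487.3977   0.     322.922 ]
 [  0.     487.3977 241.7522]
 [  0.       0.       1.    ]] [-0.1026  0.      0.      0.      0.    ] [[-0.5439  0.4819 -0.687  -0.5556]
 [-0.839  -0.2952  0.4571  0.6909]
 [ 0.0174  0.825   0.5649  1.0072]
 [ 0.      0.      0.      1.    ]]
side [[623.1775   0.     315.3372]
 [  0.     623.1775 244.5619]
 [  0.       0.       1.    ]] [-0.0172  0.      0.      0.      0.    ] [[ 0.9739  0.1477 -0.1722  0.1943]
 [-0.226   0.5675 -0.7918 -1.4165]
 [-0.0192  0.81    0.586   1.1617]
 [ 0.      0.      0.      1.    ]]
{'intrinsics': array([[354.8125,   0.    , 316.8063],
       [  0.    , 354.8125, 238.4767],
       [  0.    ,   0.    ,   1.    ]]), 'dist': array([0.0026, 0.    , 0.    , 0.    , 0.    ]), 'tool_from_camera': array([[ 0.0015,  0.955 ,  0.2966,  0.0803],
       [ 1.    , -0.0016,  0.0002,  0.    ],
       [ 0.0007,  0.2966, -0.955 , -0.1627],
       [ 0.    ,  0.    ,  0.    ,  1.    ]])} 0.1 [-0.0007  0.9928  0.1196 -0.0001]
```

View pics/scene0.png

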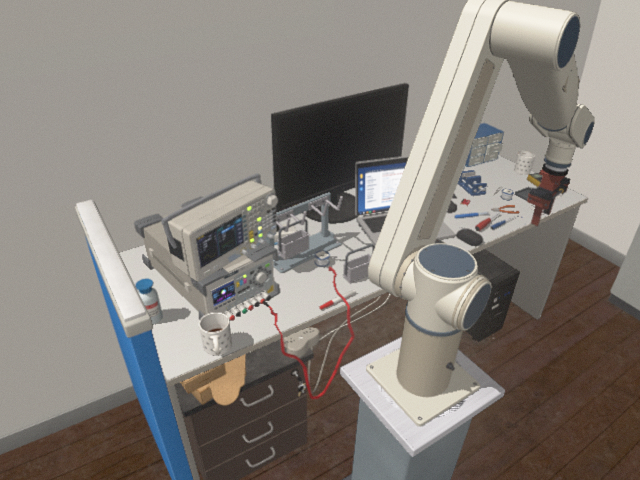

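View pics/side0.png

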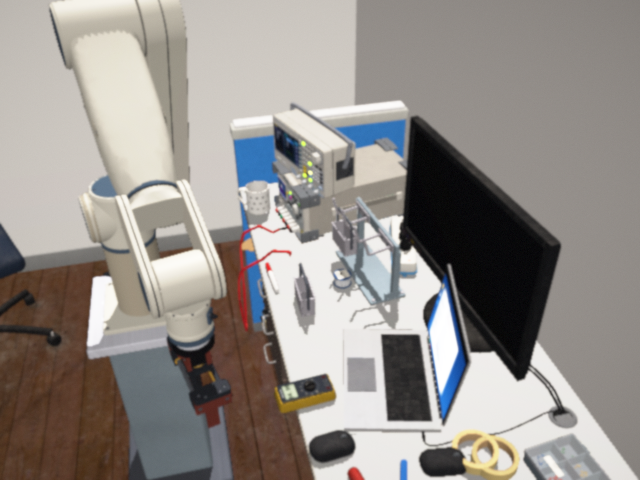

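The scene view shows the bin near (357,265), with the rack around (310,235) and the twin on the left hooks. The side view shows the bin at (304,293), the spool at (342,275), and the free hooks near (385,245) on the nearer (-y) side. Next I'll get rough positions and take wrist views.

```bash
cat > h.py <<'E'
from station import *
import cv2,numpy as np
from scipy.spatial.transform import Rotation as R
np.set_printoptions(precision=4,suppress=True)
def rot(q): return R.from_quat(np.roll(q,-1)).as_matrix()
def quat(M): return np.roll(R.from_matrix(M).as_quat(),1)
def camT(n):
    c=camera_info(n)
    if n!="wrist": return c["intrinsics"],c["dist"],np.array(c["T"])
    T=np.eye(4);T[:3,:3]=rot(get_ee_rot());T[:3,3]=get_tcp_pos()
    return c["intrinsics"],c["dist"],T@c["tool_from_camera"]
def rays(cam,px):
    K,d,T=cam
    p=cv2.undistortPoints(np.array(px,float).reshape(-1,1,2),K,np.array(d)).reshape(-1,2)
    v=np.c_[p[:,0],-p[:,1],-np.ones(len(p))]@T[:3,:3].T
    return T[:3,3],v
def onz(cam,px,z):
    o,v=rays(cam,px); return o+v*((z-o[2])/v[:,2])[:,None]
def tri(obs):  # list of (cam,px): least squares meeting point
    A=np.zeros((3,3));b=np.zeros(3)
    for c,p in obs:
        o,v=rays(c,[p]);v=v[0]/np.linalg.norm(v);P=np.eye(3)-np.outer(v,v);A+=P;b+=P@o
    return np.linalg.solve(A,b)
def proj(cam,P):
    K,d,T=cam;q=(np.atleast_2d(P)-T[:3,3])@T[:3,:3]
    return cv2.projectPoints(q*[1,-1,-1],np.zeros(3),np.zeros(3),K,np.array(d))[0].reshape(-1,2)
def down(yaw): # tool z down; tool x at yaw
    c,s=np.cos(yaw),np.sin(yaw); x=np.array([c,s,0]);z=np.array([0,0,-1.]);return np.c_[x,np.cross(z,x),z]
E
python3 - <<'E'
from h import *
s=camT("side")
for n,p in dict(binbase=(306,316),rackbaseFR=(378,302),rackbaseR=(400,296),spool=(342,287),marker=(270,278),mm=(305,400),mug=(258,212),twin=(343,255)).items(): print(n,onz(s,[p],0)[0])
im=cv2.imread("pics/side0.png")[170:350,220:440]
cv2.imwrite("pics/side0c.png",cv2.resize(im,(792,594),interpolation=cv2.INTER_CUBIC) if 0 else cv2.resize(im,None,fx=3.3,fy=3.3,interpolation=cv2.INTER_CUBIC))
print(rot(get_ee_rot()))
for y in (0,np.pi,np.pi/2,-np.pi/2): print(y,inverse_kinematics([0.6,0.05,0.45],quat(down(y))))
E
```

```text
binbase [ 0.4351 -0.1668  0.    ]
rackbaseFR [ 0.644  -0.1601  0.    ]
rackbaseR [ 0.7124 -0.1509  0.    ]
spool [ 0.563  -0.0714  0.    ]
marker [0.367  0.0219 0.    ]
mm [ 0.3699 -0.4527  0.    ]
mug [0.3878 0.3888 0.    ]
twin [0.6063 0.0774 0.    ]
[[ 0.9714  0.2375 -0.0003]
 [ 0.2375 -0.9714  0.0013]
 [ 0.     -0.0014 -1.    ]]
0 [ 0.0634  0.2179  1.4048 -0.      1.5189  1.6342]
3.141592653589793 [ 0.0634  0.2179  1.4048 -0.      1.5189 -1.5074]
1.5707963267948966 [ 0.0634  0.2179  1.4048 -0.      1.5189  0.0634]
-1.5707963267948966 None
```

View pics/side0c.png

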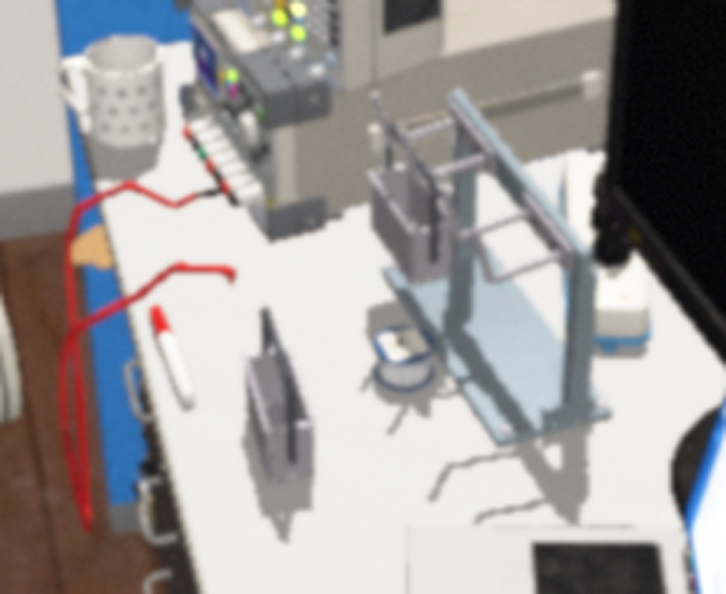

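The crop shows the bin standing with its long side roughly along y and its handle upright. The spool stands in front of the left part of the free hooks, which are empty at crop px (490–570, 215–280). Next I'll raise the arm and take two wrist views.

```bash
python3 - <<'E'
from h import *
import pickle
p=np.array(get_tcp_pos()); movel([p[0],p[1],0.42],v=0.3)
D=[]
for i,pos in enumerate([[0.50,-0.16,0.42],[0.50,-0.02,0.42]]):
    move_pose(pos,quat(down(np.pi/2))); wait(0.3)
    c=camT("wrist"); im=read_camera("wrist"); cv2.imwrite(f"pics/w{i}.png",im[:,:,::-1]); D.append(c)
im=read_camera("side"); cv2.imwrite("pics/side1.png",im[:,:,::-1])
pickle.dump(D,open("w.pkl","wb"))
print(get_time(),get_tcp_pos(),get_ft_force(),get_ft_torque())
E
```

```text
4.3167 [ 0.5001 -0.0207  0.4199] [-0.1817 -0.0102 -0.3615] [-0.0352 -0.0867 -0.0318]
```

View pics/w0.png

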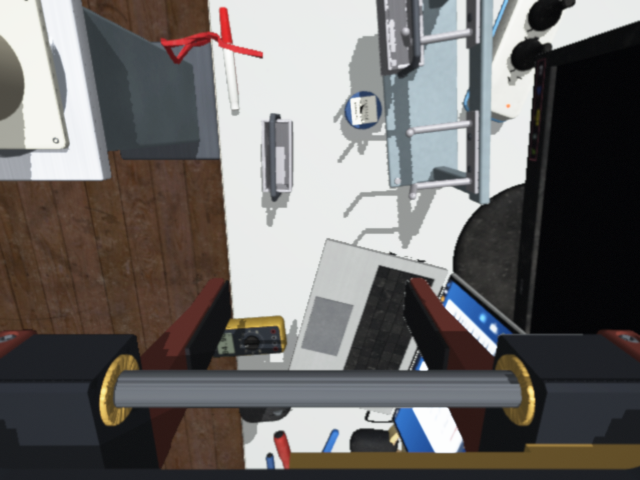

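View pics/w1.png

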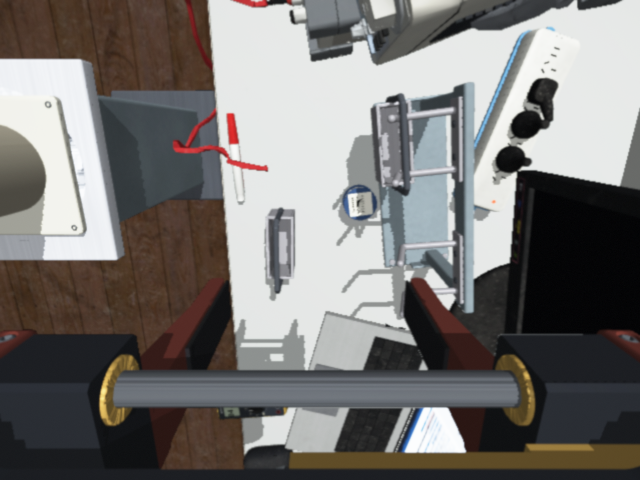

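Wrist view w0 shows the handle bar at about (274,117)–(274,196), free hook tips at about (410,131) and (413,193), and the spool at (362,110). View w1 shows the bar at about (279,211)–(278,290), with the hooks partly behind the finger. I'll zoom in for precise pixels.

```bash
python3 - <<'E'
import cv2,numpy as np
a=cv2.imread("pics/w0.png")[105:210,240:500];b=cv2.imread("pics/w1.png")[205:300,240:500]
cv2.imwrite("pics/z.png",cv2.resize(np.vstack([a,b]),None,fx=3,fy=3,interpolation=cv2.INTER_CUBIC))
E
```

```text
(no output)
```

View pics/z.png

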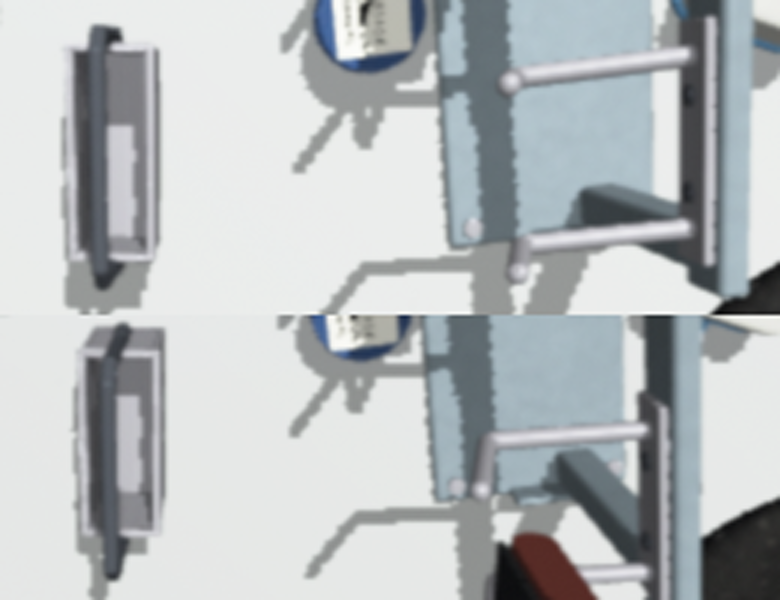

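Zoom pixels map back as z/3 + offset. They show the bin rim corners, the bar, and both hook tips as round ends at zoom (511,83) and (517,271). In w1 the +y hook tip is at zoom (481,490).

```bash
python3 - <<'E'
from h import *
import pickle
c0,c1=pickle.load(open("w.pkl","rb"))
f0=lambda *p:[((x+.5)/3-.5+240,(y+.5)/3-.5+105) for x,y in p]
f1=lambda *p:[((x+.5)/3-.5+240,(y+.5)/3-.5+100) for x,y in p]  # (y-315)/3+205
print("bar0",onz(c0,f0((98,40),(98,150),(102,262)),.108))
print("bar1",onz(c1,f1((120,345),(111,450),(113,560)),.108))
r=onz(c0,f0((67,47),(158,47),(158,258),(69,260)),.060);print("rim0",r,r.mean(0))
r=onz(c1,f1((81,352),(163,352),(159,533),(82,533)),.060);print("rim1",r,r.mean(0))
t=onz(c0,f0((511,83),(517,271)),.212);print("tips0",t,t[0]-t[1])
print("tip1",onz(c1,f1((481,490)),.212), "tri",tri([(c0,f0((511,83))[0]),(c1,f1((481,490))[0])]))
p=onz(c0,f0((690,53),(690,227)),.169);print("plate0",p,p[0]-p[1])
p=onz(c1,f1((645,431),(645,572)),.169);print("plate1",p,p[0]-p[1])
print("bend1",onz(c1,f1((491,441)),.161),"bend0",onz(c0,f0((524,241)),.161))
E
```

```text
bar0 [[ 0.4421 -0.0663  0.108 ]
 [ 0.4405 -0.1116  0.108 ]
 [ 0.4405 -0.1606  0.108 ]]
bar1 [[ 0.4477 -0.0525  0.108 ]
 [ 0.4419 -0.1032  0.108 ]
 [ 0.441  -0.1599  0.108 ]]
rim0 [[ 0.4218 -0.0682  0.06  ]
 [ 0.4642 -0.0681  0.06  ]
 [ 0.4623 -0.1669  0.06  ]
 [ 0.4183 -0.1679  0.06  ]] [ 0.4417 -0.1178  0.06  ]
rim1 [[ 0.4228 -0.0675  0.06  ]
 [ 0.4641 -0.0675  0.06  ]
 [ 0.4601 -0.1665  0.06  ]
 [ 0.4191 -0.1665  0.06  ]] [ 0.4415 -0.117   0.06  ]
tips0 [[ 0.5917 -0.0826  0.212 ]
 [ 0.5988 -0.1458  0.212 ]] [-0.0071  0.0632  0.    ]
tip1 [[ 0.5916 -0.0832  0.212 ]] tri [ 0.5913 -0.0826  0.2135]
plate0 [[ 0.6677 -0.0724  0.169 ]
 [ 0.6759 -0.1364  0.169 ]] [-0.0082  0.064   0.    ]
plate1 [[ 0.6675 -0.074   0.169 ]
 [ 0.6748 -0.1372  0.169 ]] [-0.0072  0.0631  0.    ]
bend1 [[ 0.6071 -0.081   0.161 ]] bend0 [[ 0.6144 -0.143   0.161 ]]
```

```bash
python3 - <<'E'
from h import *
for al in (15,20,25,30):
  for n,a in dict(pre=(BIN,PB,d2(al),-.1),g=(BIN,PB,d2(al)),up=(BIN+[0,0,.13],PB,d2(al)),tilt=(BIN+[0,0,.13],PH,d2(al-50)),cross=(hook(3,75),PH,d2(al-50)),low=(hook(8,25),PH,d2(al-35)),home=(hook(8,10),PH,d2(al)),out=(hook(8,10),PH,d2(al),-.12)).items():
    print(al,n,inverse_kinematics(*pose(*a)))
E
```

```text
15 pre [-0.3563  0.1014  2.2195  0.1513  0.5771 -0.4401]
15 g [-0.3349  0.3503  2.2342  0.2504  0.3158 -0.5307]
15 up [-0.3349  0.0792  2.1411  0.1235  0.6745 -0.3889]
15 tilt [-0.179   0.4753  1.6933 -0.1687  1.563  -0.2443]
15 cross [-0.1337  0.7153  1.2655 -0.1458  1.7547 -0.2345]
15 low [-0.1552  0.6432  1.4389 -0.0938  1.3973 -0.2412]
15 home [-0.24    0.4325  1.8421  0.1553  0.6268 -0.4729]
15 out [-0.2607  0.2372  1.8147  0.1277  0.8498 -0.4515]
20 pre [-0.3878  0.0738  2.2866  0.2673  0.4667 -0.5749]
20 g [-0.3548  0.3465  2.2845  0.5507  0.2082 -0.8447]
20 up [-0.3548  0.0542  2.1918  0.2011  0.5724 -0.4733]
20 tilt [-0.1895  0.4301  1.7316 -0.1525  1.484  -0.2551]
20 cross [-0.1407  0.6709  1.3157 -0.1288  1.6633 -0.2373]
20 low [-0.1645  0.6024  1.4949 -0.075   1.2969 -0.2531]
20 home [-0.2559  0.4155  1.8962  0.2554  0.5173 -0.5764]
20 out [-0.2863  0.2007  1.8905  0.2014  0.7377 -0.5322]
25 pre [-0.4245  0.0566  2.3533  0.4733  0.3616 -0.8047]
25 g [-0.3767  0.3523  2.3335  1.2859  0.149  -1.5966]
25 up [-0.3767  0.0349  2.2424  0.3191  0.4712 -0.6   ]
25 tilt [-0.2014  0.3854  1.7715 -0.135   1.403  -0.2686]
25 cross [-0.1485  0.627   1.3675 -0.1115  1.5699 -0.2424]
25 low [-0.1747  0.5633  1.5515 -0.0539  1.1946 -0.2687]
25 home [-0.2727  0.4042  1.9487  0.4127  0.4129 -0.7387]
25 out [-0.3143  0.171   1.9649  0.3063  0.6277 -0.6467]
30 pre [-0.4672  0.0532  2.4192  0.859   0.2815 -1.2209]
30 g [-0.4007  0.3696  2.3805  2.0819  0.2075 -2.4132]
30 up [-0.4007  0.0228  2.2928  0.5111  0.3762 -0.8027]
30 tilt [-0.2148  0.3414  1.8131 -0.1156  1.3201 -0.2853]
30 cross [-0.1571  0.5839  1.4206 -0.0935  1.4745 -0.2502]
30 low [-0.1859  0.5265  1.6083 -0.0294  1.0903 -0.2892]
30 home [-0.2902  0.3993  1.9992  0.6749  0.3232 -1.0075]
30 out [-0.3449  0.1497  2.0375  0.4624  0.5242 -0.8153]
```

```bash
python3 - <<'E'
from h import *
import pickle
c0,c1=pickle.load(open("w.pkl","rb"))
print("monitor corner",tri([(c0,(545,52)),(c1,(522,172))]))
b,f=proj(camT("side"),[[.44,-.117,.108],[.6171,-.1117,.169]]);print(b,f)
print(pose(hook(3,75),PH,d2(-35))[0]-.25*M(PH,d2(-35))[:,2])
# approach, grasp
al=d2(15)
command_gripper(.3)
move_pose(*pose(BIN,PB,al,-.09))
movel(*pose(BIN,PB,al),v=.15)
print(get_tcp_pos(),get_ft_force()); 
command_gripper(0.0); print(get_grip_width()*88,get_finger_force(),get_time())
f0=np.array(get_ft_force())
movel(*pose(BIN+[0,0,.10],PB,al),v=.12)
print(np.array(get_ft_force())-f0,get_ft_torque(),get_time())
movel(*pose(BIN+[0,0,.10],PB,d2(-10)),v=.1)
print(get_grip_width()*88,get_ft_torque(),get_time())
cv2.imwrite("pics/side2.png",read_camera("side")[170:350,220:440,::-1].repeat(3,0).repeat(3,1))
E
```

```text
monitor corner [0.7645 0.0066 0.1199]
[302.7257 274.0097] [365.5265 245.0176]
[ 0.7438 -0.0966  0.4242]
[ 0.4471 -0.1175  0.0902] [-0.0904  0.3526  0.1491]
7.3538746414745315 29.990032017230988 7.6333
[ 0.5001 -0.8939 -8.3499] [-0.0023  0.1065  0.0294] 8.6167
7.2579879341249995 [-0.0288 -0.2519 -0.0545] 9.2
```

View pics/side2.png

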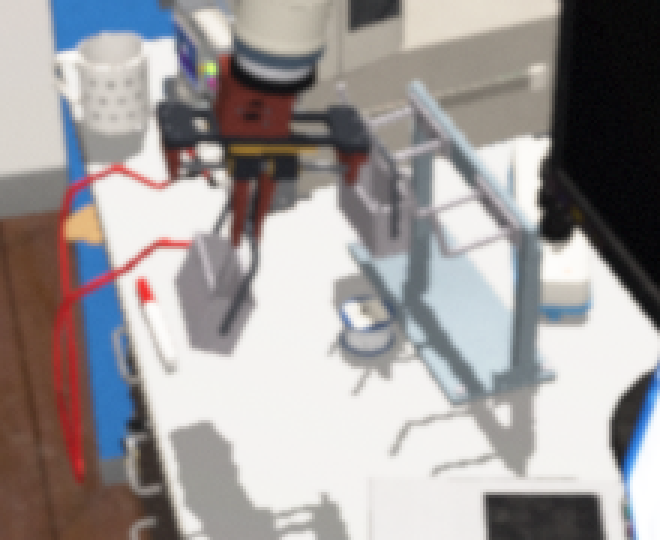

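The bin tilted rigidly with the hand, held at the bar near crop px (250,240), with no visible slip. Before leaning the wrist toward the rack I'll check the monitor clearance using the scene and side views.

```bash
python3 - <<'E'
from h import *
s,d=camT("scene"),camT("side")
for a,b in [((273,113),(412,118)),((408,85),(555,243)),((275,212),(404,245)),((407,160),(523,372))]:
    print(tri([(s,a),(d,b)]))
wait(.3); print(get_ft_force(),get_ft_torque(),get_tcp_pos(),get_time())
E
```

```text
[0.772  0.0048 0.4742]
[ 0.8254 -0.6008  0.4726]
[ 0.7829 -0.0046  0.0857]
[ 0.8084 -0.6254  0.1566]
[-0.0222  0.1299 -0.6956] [ 0.0178 -0.2471 -0.0196] [ 0.4379 -0.1174  0.1896] 9.55
```

The monitor face is at about x=0.78, up to z=0.47, so I'll limit the lean: bin tilt 36°, tool at -21°. I'll carry the bar over the tips, then look.

```bash
python3 - <<'E'
from h import *
al=15
P=lambda x,z,th:pose(hook(x,z),PH,d2(al-th))
movel(*P(-95,78,36),v=.1)
movel(*P(-40,78,36),v=.1)
movel(*P(-4,70,36),v=.06)
wait(.2)
print(get_grip_width()*88,get_ft_force(),get_ft_torque(),get_time())
a=read_camera("side")[170:300,300:430];b=read_camera("scene")[180:310,240:370]
cv2.imwrite("pics/c.png",cv2.resize(np.hstack([a,b])[:,:,::-1],None,fx=3.05,fy=4,interpolation=cv2.INTER_CUBIC))
print(proj(camT("side"),[hook(-14,52,32),hook(-14,52,-32),hook(-4,70)]))
E
```

```text
7.065248895912756 [ 0.5272 -0.1642 -1.433 ] [ 0.0007 -0.3847  0.0161] 12.1333
[[353.7363 227.3609]
 [363.1736 240.1884]
 [362.0147 227.311 ]]
```

View pics/c.png

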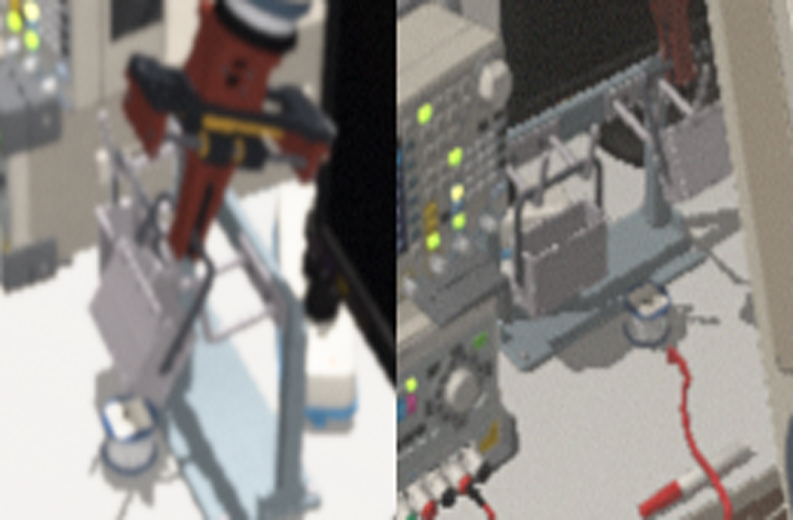

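In the side half, the bin leans with its top to the rack. The bar is at crop (205,255), just past the near tip (predicted at about (192,280)), which sits inside the handle window. The force reading shows only the bin's weight. Descending with force guards.

```bash
python3 - <<'E'
from h import *
al=15
P=lambda x,z,th:pose(hook(x,z),PH,d2(al-th))
for a in [(-2,52,36),(3,32,27),(8,15,14),(9,13,0)]:
    r=movel(*P(*a),v=.06,until_force=5); print(a,r,get_ft_force(),get_ft_torque(),get_time())
    if r: break
else:
    wait(.3)
    r=movel(P(9,3,0)[0],v=.02,until_force=1.5); p=np.array(get_tcp_pos()); g=p-.019*M(PH,d2(al))[:,2]
    c,s=np.cos(PH),np.sin(PH); d=(g-HK)*1e3; print(r,"bar in hook frame",c*d[0]+s*d[1],-s*d[0]+c*d[1],d[2],get_ft_force(),get_time())
a=read_camera("side")[170:300,300:430];b=read_camera("scene")[180:310,240:370]
cv2.imwrite("pics/e.png",cv2.resize(np.hstack([a,b])[:,:,::-1],None,fx=3.05,fy=4,interpolation=cv2.INTER_CUBIC))
E
```

```text
(-2, 52, 36) False [ 0.0697 -0.0837 -0.6114] [-0.0242 -0.3954  0.0559] 12.6833
(3, 32, 27) False [ 0.2266  0.3735 -1.1043] [-0.0511 -0.2854 -0.0299] 13.2083
(8, 15, 14) False [ 0.4014 -0.6299 -0.9775] [ 0.0323 -0.1599  0.0068] 13.6833
(9, 13, 0) False [ 0.7401 -0.2399 -1.9836] [-0.0464  0.0931 -0.0361] 14.0833
True bar in hook frame 9.433495953410592 -0.036633916215275564 9.079596255970241 [-0.0557  0.7814  3.9458] 14.7083
```

View pics/e.png

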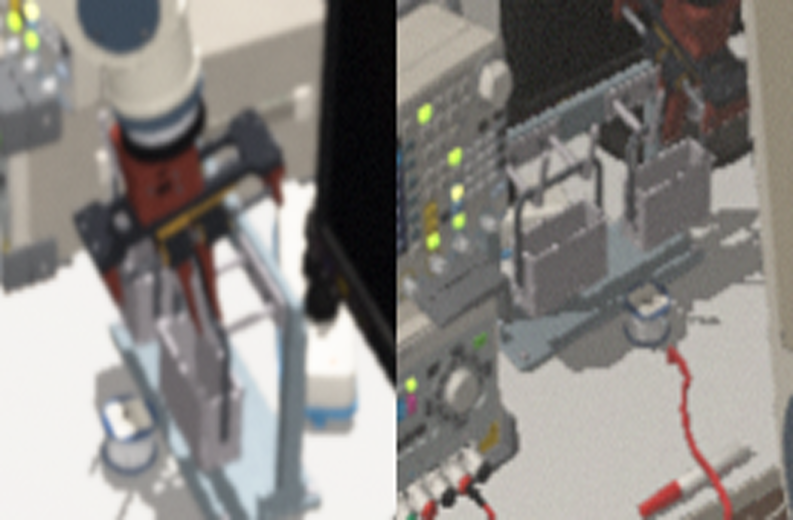

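The bar landed at hook frame (9.4, 0, 9.1) mm, which matches the seat. Both halves show the bin upright and level beside its twin. Next: release, withdraw along the tool axis and check.

```bash
python3 - <<'E'
from h import *
al=d2(15); B=hook(9.4,9.1)
command_gripper(.3); print(get_ft_force())
print(movel(pose(B,PH,al,-.13)[0],v=.08,until_force=6))
p=np.array(get_tcp_pos()); movel([p[0]-.12,p[1],p[2]+.08],v=.2)
wait(1.5)
print(get_ft_force(),get_tcp_pos(),get_time())
a=read_camera("side")[170:300,300:430]; wait(.5); a2=read_camera("side")[170:300,300:430];b=read_camera("scene")[180:310,240:370]
print(np.abs(a.astype(int)-a2).mean())
cv2.imwrite("pics/f.png",cv2.resize(np.hstack([a2,b])[:,:,::-1],None,fx=3.05,fy=4,interpolation=cv2.INTER_CUBIC))
E
```

```text
[ 0.2275 -0.7625 -0.1983]
False
[-0.4384  0.0509  0.2452] [ 0.4698 -0.1148  0.3558] 19.475
0.8703353057199211
```

View pics/f.png

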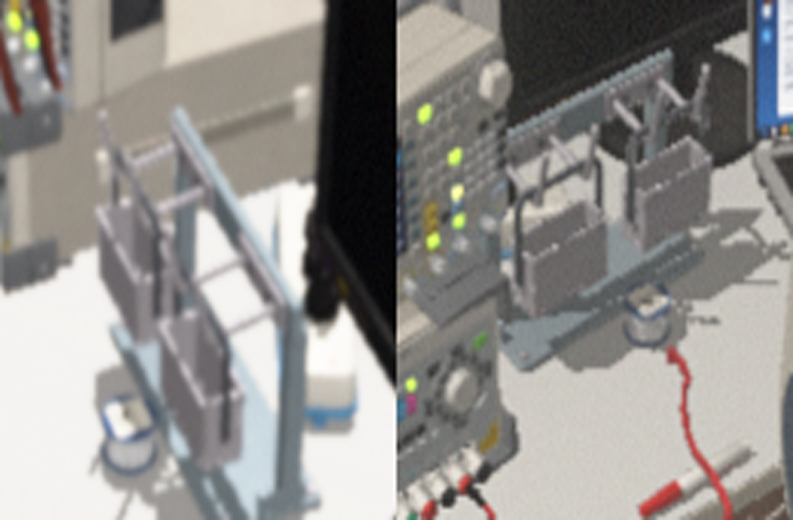

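The bin hangs level and still, with its bar across both prongs near crop (200,290), parallel to its twin. The spool and marker are where they were, and the robot is clear.

```bash
python3 -c "
from station import *
print(job_done())"
```

```text
the job is handed in; nothing more can be done
None
```

The bin hangs level and at rest by its handle on the free pair of hooks beside its twin, the robot is clear and touched nothing else, and the job was handed in about 20 s into the 43 s limit.

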